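# Unbolt and open the hatch of a battery box

### The arm

A 6-joint arm with a two-finger parallel gripper is mounted at the origin on the work surface. World frame = base frame: x ahead of the robot, y to its left, z up, the work surface at z = 0. Lengths are in m, angles in degrees, forces in N, time in s.
With the tool pointing down it reaches from about 0.4 to 0.825 m from the base axis. Payload 7 kg.
Tool frame: the origin (TCP) lies midway between the tips of the shut fingers; the grasp point (between the pads) lies 19 mm behind it (r.grasp_offset is the distance from the TCP to the grasp point, in m); z points along the fingers, x is the direction in which the jaws open and shut, and the axes are right-handed (so a half turn about z gives the same grasp; the last joint's range is limited). The gripper opens to 88 mm and grips with 3 to 60 N. Pads are 19 mm wide; open, the fingers measure 130 mm over their backs; the gripper's body (78 mm by 193 mm) begins 47 mm behind the grasp point.
Start: joints at [16.507, 20.546, 0.682, 0, -70.136, -16.507], TCP at [0.675, -0, 0.227] pointing down, gripper open.
Joint ranges: [-176.03, 176.03], [-82.01, 121.73], [-58.28, 71.71], [-173.87, 95.51], [-174.79, -0.11], [-173.66, 173.66]. Speed limits (degrees/s): [136.94, 136.94, 172.46, 180, 180, 180].

### API

Orientations are given as [roll, pitch, yaw] about the fixed x, y, z axes, in that order (R = Rz(yaw) Ry(pitch) Rx(roll)).
In Python, from plant import r gives the robot as it stands.
- The arm moves only by the tool step_arm, never from a script. Its argument "deltas" is a list of rows, each a list of 7 numbers: the turn, a rotation vector about the tool's x, y, z in rad, then the shift along the tool's x, y, z in mm, then the opening, from -1 (shut) to 1 (fully open), so that 0 is half open. In form: [[ax, ay, az, x, y, z, grip], ...]. A call has 1 to 10 rows; each row shifts and turns the pose as measured when the row begins, along the tool's axes as they then stand; what a row does not reach is not made up. A row lasts 1/10 s, in which the tool goes at most 50 mm and 8.59 degrees, less where a joint would pass 70% of its speed; a pose out of reach is approached as far as the arm can. A call with a gripper value outside its range is refused whole. The fingers move at their own pace and stop on an object; "squeeze" is the grip in N (left out, the last holds). Time passes only in rows, so rows that do not move let the fingers close. It gives the time, the measured TCP pose, the force and the opening at its end, in the units of the state.
- r.get_state(): the state, without advancing time (a new reading comes with each control period).
- r.capture(name): name is "scene" or "side" or "wrist"; returns the picture (480x640x3 uint8, red, green, blue); there is no depth.
- r.camera_info(name): a dict with "vertical_fov" (degrees; the focal length in pixels is half the picture's height over the tangent of half this angle, whatever the lens; pixels are square), "cx", "cy" (the principal point, pixels), "k1" (the pictures are not rectified: a ray, as slopes to the right and down, at radius r is drawn at 1 + k1 r^2 times it, then the intrinsics apply), "view" (4x4, takes a point from world to camera coordinates). Camera axes: x right, y down, z forward; pixel columns grow to the right and rows downward; lengths in m; the calibration is good to about 2 mm. A picture is of the moment at which its call begins: read the wrist's pose just before it. camera_info takes no time and is no camera call; for the wrist camera it gives the pose at the moment of the call.
- r.close_job(): hands the job in, once; it reports no verdict.
The state is a dict: "time_s": time; "joints": joint angles; "qd": joint speeds; "joint_torque": joint torques, N m; "tcp_pos": TCP position; "eef_rot": TCP orientation; "contact_force": force on the tool from outside, world axes, zero at the start; "moment": the same for the moment, N m; "gripper_width": finger opening in m.
Only numpy, scipy, OpenCV 4.12 (cv2) and the standard library are available. Lean on these libraries where they do the work, as an engineer would, in place of code of your own. Each camera call takes 0.05 s, during which the arm holds its last target.

### The job

The drone-battery box is bolted shut. Swing the handle of its barrel bolt up out of its notch, slide the bolt all the way back, away from the hatch, and then slide the hatch fully open so that the packs can be reached. Leave the bolt drawn back, and leave the things standing on and around the box as they are.

Things in the scene. Friction and masses are not known exactly. Their poses are not given: they have to be found in the camera images.
- battery_box: dark grey sheet-metal box, 260 (x) x 320 (y) x 90 mm high, fixed; origin at the centre of its underside, z up; at yaw 0 +y is its left and +x its far side seen from the robot. 'Box frame' below means this frame, in mm. Its flat top (deck) is at z = 90: hatch on the front right part, barrel bolt on the left part. Two rails 7 mm high, 5 mm wide run along x beside the hatch, at y = -153 and 6
- bolt (a joint): steel barrel bolt, a 12 mm rod along the box's y axis at x = -20, z = 106 (box frame). Value: m drawn back; 0 = home, its tip through the keeper on the hatch; it slides to the box's +y, to a stop at 0.045; the tip is clear of the keeper from about 0.02. It slides only while the handle is up. Friction 2.5 N; it stays where it is left
- bolt_handle (a joint): handle, turning about the rod's axis. Value: rad; 0 = in the notch, pointing to the box's -x and 45 degrees above level (start 0 to 0.12); grows as it swings up; 0.79 = upright, 1.0 = stop. Below about 0.48 the notch holds it and the bolt cannot slide. Friction 0.035 N m: stays where left. Can be pinched, or pushed up by the knob's -x side, rising with it (a level push may bind)
- knob_center (a point): centre of the steel ball (18 mm diameter) at the end of the bolt's handle, 55 mm from the rod's axis; the stem is 8 mm thick. With the bolt home it is at y = 45 (box frame): in the notch about x = -59, z = 145, upright x = -20, z = 161
- notch (a point): middle of the notch, at the height of its teeth's tops, in the toothed steel strip on the -x side of the bolt: the strip stands at x = -37 to -32, y = 15 to 110, up to z = 130 (box frame). The notch is an 11 mm gap in it at y = 45. Nothing of the bolt but the handle is taller than this strip
- hatch (a joint): aluminium sliding hatch, a plate 114 (x) x 150 (y) x 4 mm, upper face 5 mm above the deck, shut at x = -122 to -8, y = -148 to 2 (box frame). Value: m opened; 0 = shut; it slides to the box's +x, to a stop at 0.10. Friction 2.5 N; it stays where it is left. Blocked, with 1 to 2 mm of play, until the bolt is out
- keeper (a point): middle of the top of the keeper, the staple on the hatch that the bolt's tip enters: 27 (x) x 12 (y) mm, top at z = 122.5, at x = -20, y = -12 (box frame) while shut; moves with the hatch
- tab_top (a point): middle of the top edge of the hatch's upright pull tab: a sheet 80 mm wide (y), 6 mm thick (x), top at z = 125, 30 mm above the hatch's plate; while shut at x = -30, y = -77 (box frame). It moves with the hatch and can be pushed from its -x side
- tin_mid (a point): a bystander: round aluminium tin, 56 mm diameter, 24 mm high, on the deck's far left part; its centre
- motor_a_mid (a point): a bystander: small drone motor, 28 mm diameter, 33 mm high, on the far part of the deck; its centre
- motor_b_mid (a point): a bystander: the same sort of motor on the table to the right of the box; its centre
- pack_mid (a point): a bystander: battery pack 75 x 42 x 40 mm on the table to the right of the box; its centre
- mug_mid (a point): a bystander: white mug, 76 mm diameter, 85 mm high, on the table to the left of the box; its centre
- driver_grip (a point): a bystander: screwdriver, 160 mm long, lying on the table to the left of the box; middle of its handle

How it is judged (in metres and radians):
On the way, in this order (a step that is already met when the one before it is completed fails the run):
1. the handle is swung up out of its notch, the bolt still home (value of joint bolt_handle above 0.42 rad and value of joint bolt below 0.012 m), for 0.1 s.
2. the bolt is drawn back with the hatch still shut (value of joint bolt above 0.035 m and value of joint hatch below 0.02 m), for 0.2 s.
3. the hatch is slid open (value of joint hatch above 0.09 m), for 0.2 s.
At the end, for the whole second after the job is handed in: the hatch is open by more than 90 of its 100 mm and at rest, and the bolt is drawn back by more than 35 of its 45 mm and at rest (value of joint bolt above 0.035 m and value of joint hatch above 0.09 m and velocity of joint each of hatch, bolt below 0.01 m/s); the robot touches nothing.
It fails at once if the bystanders are shifted: any of them by more than 25 mm (distance of any of tin_mid, motor_a_mid, motor_b_mid, pack_mid, mug_mid, driver_grip from where it was at the start of the episode above 0.025 m).
It also fails if it takes over 51 s, if anything falls off the work surface, if the arm or the gripper's body presses on something with over 40 N, if the wrist force passes 120 N, or if a joint passes its speed limit or range.

## Working session

There is one attempt and no reset: what is moved stays moved. The work goes in short steps, Python scripts to look and compute and a tool call to move; the robot and the scene stay as the last step left them, time stands still between calls to the robot, and variables do not carry over. Pictures are saved under pics/ and viewed, and the job is handed in when it is done.

Besides the shell and the picture viewer there is one more tool, called after ">>>" by a JSON object that holds its "fn" and its "kwargs". step_arm: Moves the arm, as the interface text tells. Its arguments: {"type":"object","properties":{"deltas":{"type":"array","items":{"type":"array","items":{"type":"number"}}},"squeeze":{"type":"number"}},"required":["deltas"]}

```bash
mkdir -p pics; ls
cat > h.py <<'E'
import numpy as np,cv2
from plant import r
def snap(name,fn):
    info=r.camera_info(name); im=np.asarray(r.capture(name)); cv2.imwrite('pics/'+fn,im[:,:,::-1]); return im,info
def K(i):
    f=240/np.tan(np.radians(i['vertical_fov'])/2); return f
def ray(i,u,v):
    f=K(i); d=np.array([(u-i['cx'])/f,(v-i['cy'])/f]); s=d.copy()
    for _ in range(30): s=d/(1+i['k1']*(s@s))
    V=np.array(i['view']); R=V[:3,:3]; t=V[:3,3]
    o=-R.T@t; w=R.T@np.array([s[0],s[1],1]); return o,w/np.linalg.norm(w)
def onz(i,u,v,z):
    o,w=ray(i,u,v); return o+w*(z-o[2])/w[2]
def proj(i,p):
    V=np.array(i['view']); c=V[:3,:3]@np.asarray(p)+V[:3,3]; s=c[:2]/c[2]; s=s*(1+i['k1']*(s@s)); return s*K(i)+[i['cx'],i['cy']]
def tri(obs):
    A=np.zeros((3,3));b=np.zeros(3);L=[]
    for i,u,v in obs:
        o,w=ray(i,u,v);P=np.eye(3)-np.outer(w,w);A+=P;b+=P@o;L.append((o,P))
    x=np.linalg.solve(A,b); return x,[np.linalg.norm(P@(x-o))*1000 for o,P in L]
E
python3 - <<'E'
from h import *
import pickle
np.set_printoptions(precision=4,suppress=True)
d={}
for n in ['scene','side','wrist']:
    im,i=snap(n,n+'0.png'); d[n]=i; print(n,i)
pickle.dump(d,open('i0.pkl','wb'))
print(r.get_state())
E
```

```text
pics
scene {'vertical_fov': 43.095609305406576, 'cx': 313.76233788901345, 'cy': 238.9903204460784, 'k1': -0.1600531550797735, 'view': array([[-0.8813,  0.4724, -0.0075,  0.515 ],
       [ 0.3373,  0.6179, -0.7102, -0.1261],
       [-0.3309, -0.6285, -0.704 ,  1.5591],
       [ 0.    ,  0.    ,  0.    ,  1.    ]])}
side {'vertical_fov': 53.17713374825241, 'cx': 325.8420082293987, 'cy': 244.2581747023538, 'k1': -0.03768038277541552, 'view': array([[ 0.738 , -0.6748, -0.007 , -0.4234],
       [-0.4913, -0.5302, -0.691 ,  0.3619],
       [ 0.4626,  0.5134, -0.7228,  0.5905],
       [ 0.    ,  0.    ,  0.    ,  1.    ]])}
wrist {'vertical_fov': 67.57009611017136, 'cx': 321.2162761148372, 'cy': 237.2475840383649, 'k1': -0.046403385586997754, 'view': array([[-1.    , -0.0006,  0.0018,  0.6738],
       [-0.0002,  0.9672,  0.2542, -0.0328],
       [-0.0019,  0.2542, -0.9672,  0.39  ],
       [ 0.    ,  0.    ,  0.    ,  1.    ]])}
{'time_s': 0.15, 'joints': array([ 16.507 ,  20.5809,   0.6464,  -0.0125, -70.137 , -16.5073]), 'qd': array([ 0.0158, -0.0174,  0.1432,  0.0239, -0.0255,  0.0579]), 'joint_torque': array([  0.0001, -58.3275,  29.329 ,   7.0012,   0.0088,  -0.0001]), 'tcp_pos': array([ 0.6746, -0.    ,  0.2259]), 'eef_rot': array([-179.991 ,   -0.0719,  179.9955]), 'contact_force': array([-0.2505,  0.0649,  1.0202]), 'moment': array([ 0.0038, -0.0594, -0.0131]), 'gripper_width': 0.08753163672143506}
```

View pics/scene0.png

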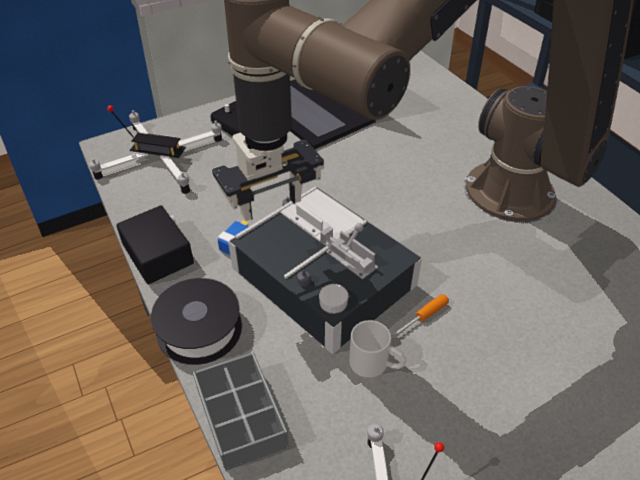

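View pics/side0.png

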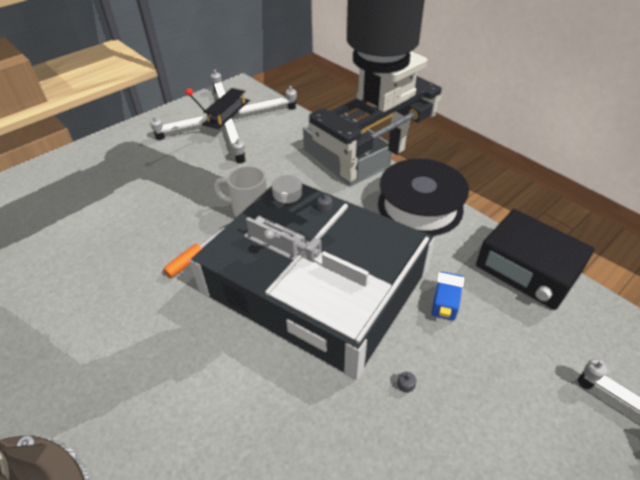

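View pics/wrist0.png

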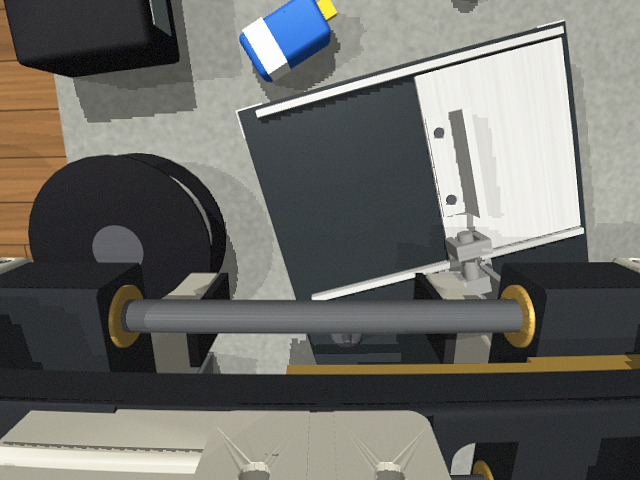

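The scene picture shows the box around (330,260). In the side picture the knob is near (268,235) and the tab near (340,268). In the wrist picture the deck's far-right corner is at (238,110), its near-right corner at (565,22), and the keeper near (470,245). I'll enlarge these areas next.

Run:
```python
import cv2
a=cv2.imread('pics/side0.png'); cv2.imwrite('pics/side0c.png',cv2.resize(a[160:380,160:450],(790,600),interpolation=cv2.INTER_CUBIC))
a=cv2.imread('pics/scene0.png'); cv2.imwrite('pics/scene0c.png',cv2.resize(a[180:360,220:460],(800,600),interpolation=cv2.INTER_CUBIC))
```

```text
(no output)
```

View pics/side0c.png

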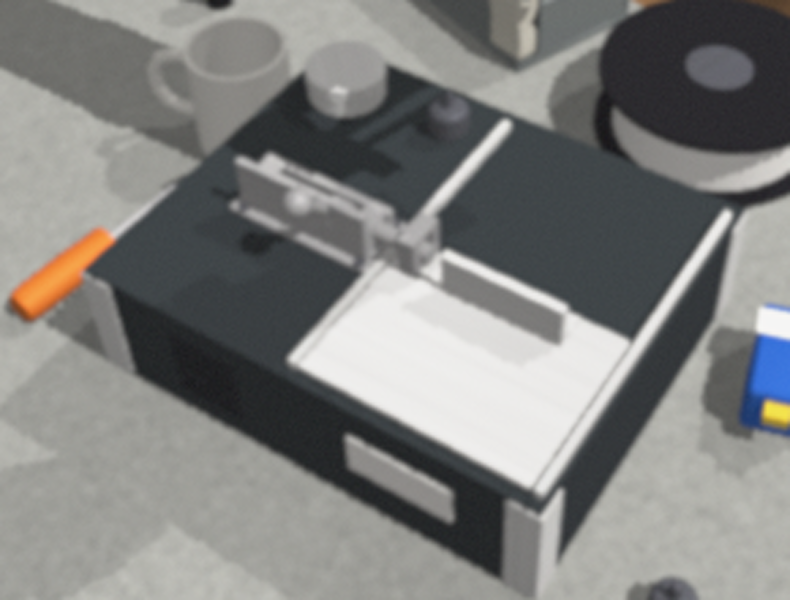

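View pics/scene0c.png

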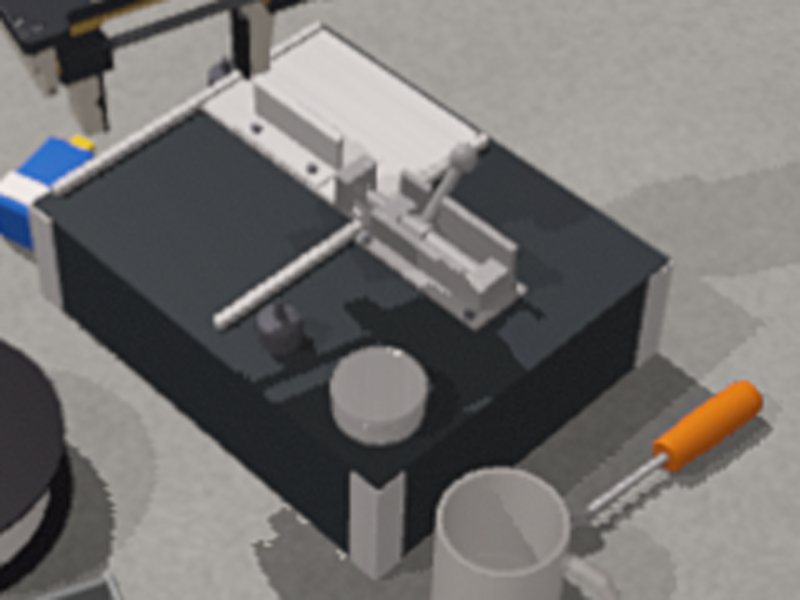

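```bash
cat > fit.py <<'E'
from h import *
import pickle
np.set_printoptions(precision=4,suppress=True)
d=pickle.load(open('i0.pkl','rb'))
obs=[('side',192.3,260.8,-130,160),('side',360,343,-130,-160),('side',430.6,236.3,130,-160),('side',299.5,183.8,130,160),
('scene',420.4,258.6,-130,160),('scene',333.4,324.6,130,160),('scene',232,241.5,130,-160),('wrist',238,110,130,-160),('wrist',565,22,-130,-160)]
W=[];B=[]
for n,u,v,x,y in obs:
    p=onz(d[n],u,v,.09); W.append(p[:2]);B.append([x/1000,y/1000]); 
W=np.array(W);B=np.array(B)
Bm=B.mean(0);Wm=W.mean(0);H=(B-Bm).T@(W-Wm);U,S,Vt=np.linalg.svd(H);R=Vt.T@U.T;t=Wm-R@Bm
for o,w,b in zip(obs,W,B): print(o,w,(w-R@b-t)*1000)
yaw=np.arctan2(R[1,0],R[0,0]);print(np.degrees(yaw),t,np.linalg.det(R))
def bw(x,y,z):
    p=R@np.array([x,y])/1000+t; return np.array([p[0],p[1],z/1000])
if __name__=='__main__':
    for n,u,v in [('side',160+298/2.724,160+202/2.727),('scene',220+462/3.333,180+157/3.333)]: print(n,(u,v),proj(d[n],bw(-59,45,145)))
    print('knob tri',tri([(d['side'],269.4,234.1),(d['scene'],358.6,227.1)]), bw(-59,45,145))
    for k,p in dict(tab=(-30,-77,125),keep=(-20,-12,122.5)).items():
        print(k,bw(*p),[ (n,proj(d[n],bw(*p))) for n in d])
E
python3 fit.py
```

```text
('side', 192.3, 260.8, -130, 160) [0.4048 0.1389] [-2.2088 -5.6504]
('side', 360, 343, -130, -160) [ 0.4962 -0.157 ] [7.4487 7.8237]
('side', 430.6, 236.3, 130, -160) [ 0.735  -0.0902] [-5.1406  8.2136]
('side', 299.5, 183.8, 130, 160) [0.662  0.1705] [  3.5838 -40.4539]
('scene', 420.4, 258.6, -130, 160) [0.4106 0.1498] [3.616  5.2292]
('scene', 333.4, 324.6, 130, 160) [0.6551 0.212 ] [-3.2913  1.0009]
('scene', 232, 241.5, 130, -160) [ 0.7373 -0.0862] [-2.7996 12.1919]
('wrist', 238, 110, 130, -160) [ 0.7391 -0.0925] [-1.0403  5.8779]
('wrist', 565, 22, -130, -160) [ 0.4886 -0.159 ] [-0.1679  5.7672]
14.799671908479004 [0.5736 0.0231] 1.0
side (269.39794419970633, 234.07407407407408) [270.2916 235.3998]
scene (358.61386138613864, 227.1047104710471) [358.7549 226.0025]
knob tri (array([0.5064, 0.0545, 0.1449]), [np.float64(0.6741515397010591), np.float64(0.6741515397011436)]) [0.505  0.0515 0.145 ]
tab [ 0.5642 -0.059   0.125 ] [('scene', array([308.6742, 210.9296])), ('side', array([346.8251, 263.652 ])), ('wrist', array([475.1874, 155.7287]))]
keep [0.5573 0.0064 0.1225] [('scene', array([326.0443, 228.9661])), ('side', array([315.0053, 244.2728])), ('wrist', array([473.794 , 243.0797]))]
```

```bash
sed -i "s/('side',299.5,183.8,130,160),//" fit.py; python3 fit.py
```

```text
('side', 192.3, 260.8, -130, 160) [0.4048 0.1389] [ 0.1399 -8.5839]
('side', 360, 343, -130, -160) [ 0.4962 -0.157 ] [6.1072 3.8916]
('side', 430.6, 236.3, 130, -160) [ 0.735  -0.0902] [-5.6708  1.2833]
('scene', 420.4, 258.6, -130, 160) [0.4106 0.1498] [5.9647 2.2957]
('scene', 333.4, 324.6, 130, 160) [0.6551 0.212 ] [-0.1314 -4.9309]
('scene', 232, 241.5, 130, -160) [ 0.7373 -0.0862] [-3.3298  5.2616]
('wrist', 238, 110, 130, -160) [ 0.7391 -0.0925] [-1.5705 -1.0524]
('wrist', 565, 22, -130, -160) [ 0.4886 -0.159 ] [-1.5094  1.8351]
15.48415851320997 [0.5726 0.028 ] 0.9999999999999998
side (269.39794419970633, 234.07407407407408) [268.0404 234.4125]
scene (358.61386138613864, 227.1047104710471) [360.3001 227.0064]
knob tri (array([0.5064, 0.0545, 0.1449]), [np.float64(0.6741515397010591), np.float64(0.6741515397011436)]) [0.5038 0.0556 0.145 ]
tab [ 0.5643 -0.0542  0.125 ] [('scene', array([309.6835, 212.2491])), ('side', array([344.6595, 261.8898])), ('wrist', array([474.416 , 162.5962]))]
keep [0.5566 0.0111 0.1225] [('scene', array([327.4279, 230.2198])), ('side', array([312.7037, 242.9163])), ('wrist', array([474.0288, 249.0174]))]
```

>>> {"fn": "step_arm", "kwargs": {"deltas": [[0, 0, 0.145, 0, 0, 0, 1], [0, 0, 0.145, 0, 0, 0, 1], [0, 0, 0.145, 0, 0, 0, 1], [0, 0, 0.145, 0, 0, 0, 1], [0, 0, 0.145, 0, 0, 0, 1], [0, 0, 0.145, 0, 0, 0, 1], [0, 0, 0.145, 0, 0, 0, 1], [0, 0, 0.145, 0, 0, 0, 1], [0, 0, 0.145, 0, 0, 0, 1], [0, 0, 0, 0, 0, 0, 1]]}}

```text
time_s: 1.15
tcp_pos: [0.6725, -0.0001, 0.2216]
eef_rot: [-179.5, -0.1, 102.7]
contact_force: [-0.6, -0.7, 0.0]
gripper_width: 0.0875
```

>>> {"fn": "step_arm", "kwargs": {"deltas": [[0, 0, -0.049, 0, 0, 0, 1], [0, 0, 0, 24, -36, 0, 1], [0, 0, 0, 24, -36, 0, 1], [0, 0, 0, 24, -36, 0, 1], [0, 0, 0, 24, -36, 0, 1], [0, 0, 0, 0, 0, 0, 1], [0, 0, 0, 0, 0, 0, 1]]}}

```text
time_s: 1.85
tcp_pos: [0.5009, 0.0523, 0.2191]
eef_rot: [-179.2, -0.1, 107.4]
contact_force: [0.8, -0.3, 0.1]
gripper_width: 0.0879
```

Run:
```python
from h import *
import pickle
s=r.get_state();print(s['tcp_pos'],s['eef_rot'])
im,i=snap('wrist','w1.png');pickle.dump(i,open('w1.pkl','wb'))
im,i=snap('scene','s1.png')
cv2.imwrite('pics/s1c.png',cv2.resize(im[180:360,220:460,::-1],(800,600),interpolation=cv2.INTER_CUBIC))
```

```text
[0.50091459 0.05228805 0.21913566] [-1.79216059e+02 -1.19125977e-01  1.07410684e+02]
```

View pics/w1.png

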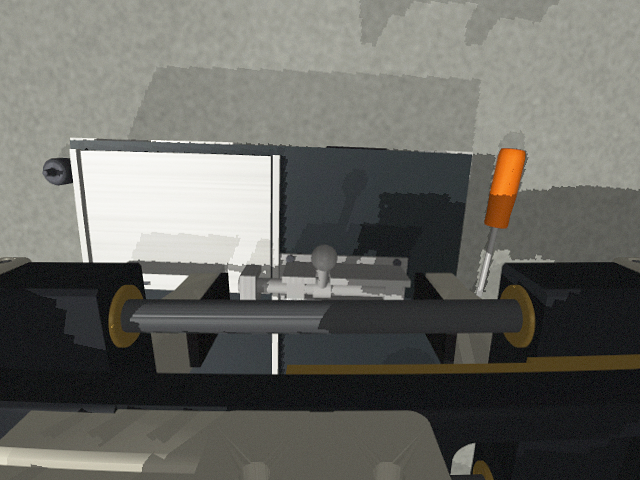

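View pics/s1c.png

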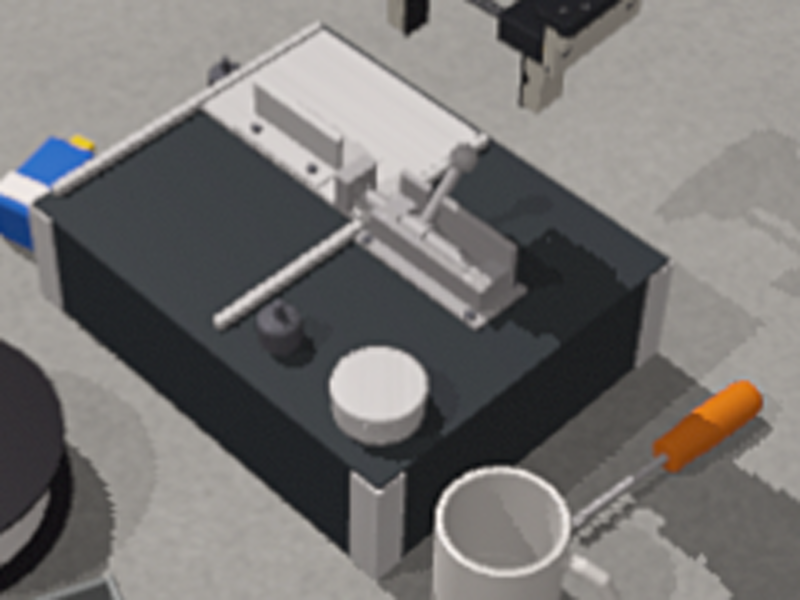

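The wrist picture shows the knob at (324,257) and the front deck corners at (71,141) and (472,153). I'll add them to the fit.

```bash
sed -i "s/^W=\[\];/d['w1']=pickle.load(open('w1.pkl','rb'))\nobs+=[('w1',71,141,-130,-160),('w1',472,153,-130,160)]\nW=[];/; s/^yaw=/yaw=/" fit.py
cat >> fit.py <<'E'
    print(tri([(d['side'],269.4,234.1),(d['scene'],358.6,227.1),(d['w1'],324,257)]))
    print(onz(d['w1'],324,257,.145))
    print('handle (box mm)',R.T@(tri([(d['side'],269.4,234.1),(d['scene'],358.6,227.1),(d['w1'],324,257)])[0][:2]-t))
E
python3 fit.py
```

```text
('side', 192.3, 260.8, -130, 160) [0.4048 0.1389] [ 0.0134 -9.0793]
('side', 360, 343, -130, -160) [ 0.4962 -0.157 ] [6.2257 3.464 ]
('side', 430.6, 236.3, 130, -160) [ 0.735  -0.0902] [-5.6073  1.0547]
('scene', 420.4, 258.6, -130, 160) [0.4106 0.1498] [5.8382 1.8003]
('scene', 333.4, 324.6, 130, 160) [0.6551 0.212 ] [-0.3129 -5.2272]
('scene', 232, 241.5, 130, -160) [ 0.7373 -0.0862] [-3.2663  5.033 ]
('wrist', 238, 110, 130, -160) [ 0.7391 -0.0925] [-1.507 -1.281]
('wrist', 565, 22, -130, -160) [ 0.4886 -0.159 ] [-1.3909  1.4075]
('w1', 71, 141, -130, -160) [ 0.4902 -0.1584] [0.2628 1.9998]
('w1', 472, 153, -130, 160) [0.4045 0.1488] [-0.2557  0.8281]
15.438650010848622 [0.5727 0.0284] 1.0000000000000004
side (269.39794419970633, 234.07407407407408) [267.9041 234.2572]
scene (358.61386138613864, 227.1047104710471) [360.3828 227.137 ]
knob tri (array([0.5064, 0.0545, 0.1449]), [np.float64(0.6741515397010591), np.float64(0.6741515397011436)]) [0.5038 0.0561 0.145 ]
tab [ 0.5643 -0.0538  0.125 ] [('scene', array([309.7768, 212.3443])), ('side', array([344.4763, 261.7688])), ('wrist', array([474.4109, 163.1189])), ('w1', array([160.399 , 277.8095]))]
keep [0.5566 0.0115 0.1225] [('scene', array([327.5069, 230.3308])), ('side', array([312.5571, 242.7866])), ('wrist', array([473.9524, 249.4848])), ('w1', array([246.7309, 291.9951]))]
(array([0.5063, 0.0557, 0.1448]), [np.float64(0.6568585018426079), np.float64(1.5838883534199981), np.float64(1.7561257388586151)])
[0.5055 0.0573 0.145 ]
handle (box mm) [-0.0567  0.044 ]
```

>>> {"fn": "step_arm", "kwargs": {"deltas": [[-0.014, 0, 0.034, 2, 6, 0, 0], [0, 0, 0, 0, 0, 20, 0], [0, 0, 0, 0, 0, 20, 0], [0, 0, 0, 0, 0, 20, 0], [0, 0, 0, 0, 0, 0, 0], [0, 0, 0, 0, 0, 0, 0]]}}

```text
time_s: 2.55
tcp_pos: [0.5132, 0.0547, 0.1564]
eef_rot: [-180.0, -0.0, 105.4]
contact_force: [0.6, 0.7, -0.2]
gripper_width: 0.0469
```

Run:
```python
from h import *
s=r.get_state();print(s['tcp_pos'],s['eef_rot'])
a,i=snap('wrist','w2.png')
print(proj(i,(.5063,.0557,.145)),proj(i,s['tcp_pos']))
im,i=snap('side','d2.png')
print(proj(i,s['tcp_pos']))
cv2.imwrite('pics/d2c.png',cv2.resize(im[130:310,160:400,::-1],(800,600),interpolation=cv2.INTER_CUBIC))
```

```text
[0.51323402 0.05471467 0.15639825] [-1.79999192e+02 -1.85736811e-02  1.05424449e+02]
[324.06419663 270.27088087] [318.33910571 291.18343789]
[272.56076574 226.59383399]
```

View pics/w2.png

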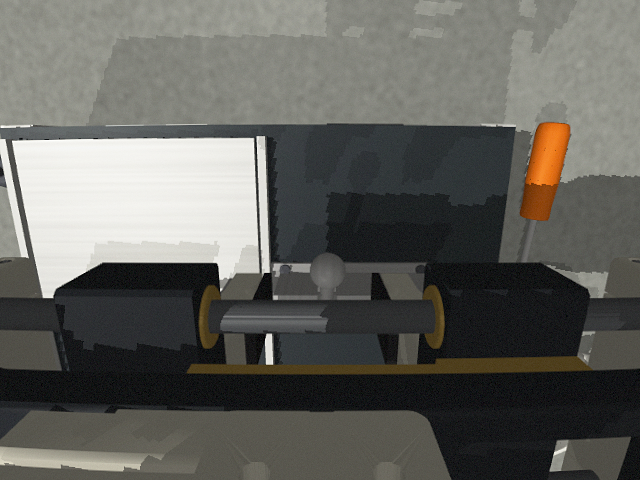

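View pics/d2c.png

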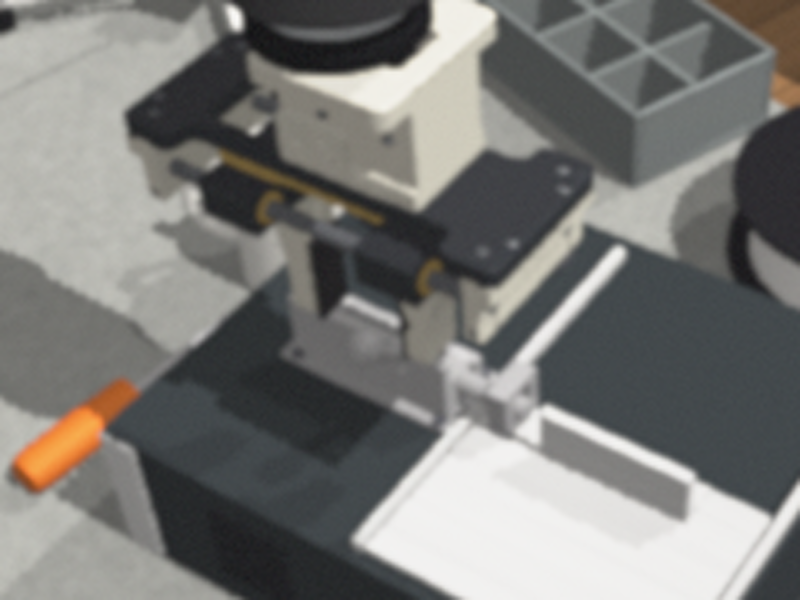

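The knob is at (328,270), about 2 mm left of my estimate and between the fingers. I'll align, descend, then pinch.

>>> {"fn": "step_arm", "kwargs": {"deltas": [[0, 0, 0, 4.5, -6.5, 0, 0], [0, 0, 0, 0, 0, 12, 0], [0, 0, 0, 0, 0, 12, 0], [0, 0, 0, 0, 0, 0, 0], [0, 0, 0, 0, 0, 0, 0]]}}

```text
time_s: 3.15
tcp_pos: [0.506, 0.0583, 0.1328]
eef_rot: [179.7, -0.1, 105.5]
contact_force: [0.0, -0.7, -0.4]
gripper_width: 0.0439
```

>>> {"fn": "step_arm", "kwargs": {"deltas": [[0, 0, 0, 0, 0, 0, -0.5], [0, 0, 0, 0, 0, 0, -0.7], [0, 0, 0, 0, 0, 0, -1], [0, 0, 0, 0, 0, 0, -1], [0, 0, 0, 0, 0, 0, -1], [0, 0, 0, 0, 0, 0, -1]], "squeeze": 20}}

```text
time_s: 3.75
tcp_pos: [0.5065, 0.0577, 0.1332]
eef_rot: [179.7, -0.0, 105.5]
contact_force: [0.9, -1.1, -0.7]
gripper_width: 0.0163
```

Run:
```python
from h import *
s=r.get_state();print(s['tcp_pos'],s['eef_rot'],s['gripper_width'])
im,i=snap('side','d3.png')
cv2.imwrite('pics/d3c.png',cv2.resize(im[190:280,220:340,::-1],(800,600),interpolation=cv2.INTER_CUBIC))
```

```text
[0.50648061 0.05771144 0.13322441] [ 1.79729231e+02 -2.68822884e-02  1.05461577e+02] 0.016296697467721347
```

View pics/d3c.png

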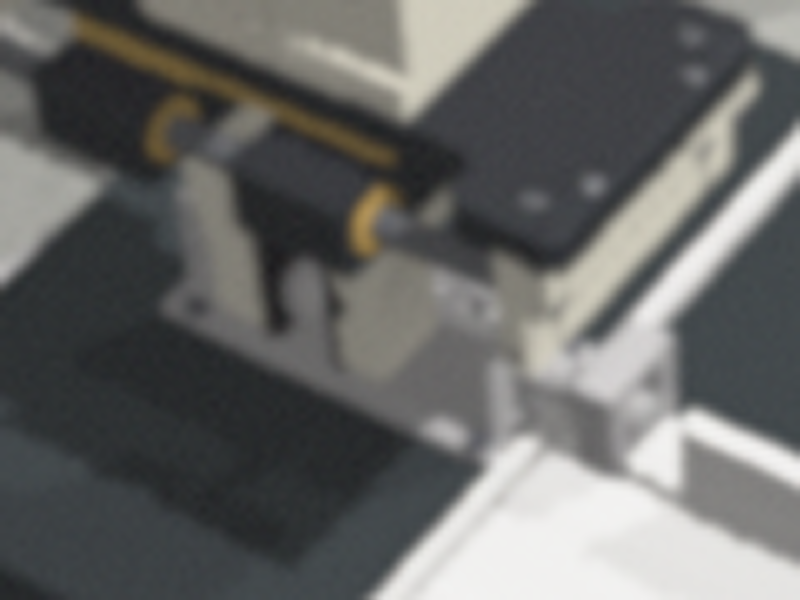

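>>> {"fn": "step_arm", "kwargs": {"deltas": [[0, 0, 0, 0, 3, -3, -1], [0, 0, 0, 0, 3, -2.5, -1], [0, 0, 0, 0, 3.5, -2.5, -1], [0, 0, 0, 0, 3.5, -2, -1], [0, 0, 0, 0, 3.5, -1.5, -1], [0, 0, 0, 0, 0, 0, -1]]}}

```text
time_s: 4.4
tcp_pos: [0.5221, 0.062, 0.1444]
eef_rot: [180.0, -0.0, 105.4]
contact_force: [0.9, -2.2, -1.7]
gripper_width: 0.0164
```

>>> {"fn": "step_arm", "kwargs": {"deltas": [[0, 0, 0, 0, 4, -1.5, -1], [0, 0, 0, 0, 4, -1.2, -1], [0, 0, 0, 0, 4, -1, -1], [0, 0, 0, 0, 4, -0.5, -1], [0, 0, 0, 0, 3, -0.3, -1], [0, 0, 0, 0, 0, 0, -1], [0, 0, 0, 0, 0, 0, -1]]}}

```text
time_s: 5.1
tcp_pos: [0.5417, 0.0673, 0.1497]
eef_rot: [-180.0, -0.0, 105.4]
contact_force: [-1.5, -1.2, -0.6]
gripper_width: 0.0161
```

Run:
```python
from h import *
s=r.get_state();print(s['tcp_pos'],s['eef_rot'],s['gripper_width'],s['contact_force'])
im,i=snap('scene','s4.png')
cv2.imwrite('pics/s4c.png',cv2.resize(im[180:300,280:440,::-1],(800,600),interpolation=cv2.INTER_CUBIC))
```

```text
[0.54168875 0.06731099 0.14965744] [-1.79973873e+02 -1.96157422e-02  1.05418633e+02] 0.01605967425215392 [-1.51255832 -1.23878418 -0.5785745 ]
```

View pics/s4c.png

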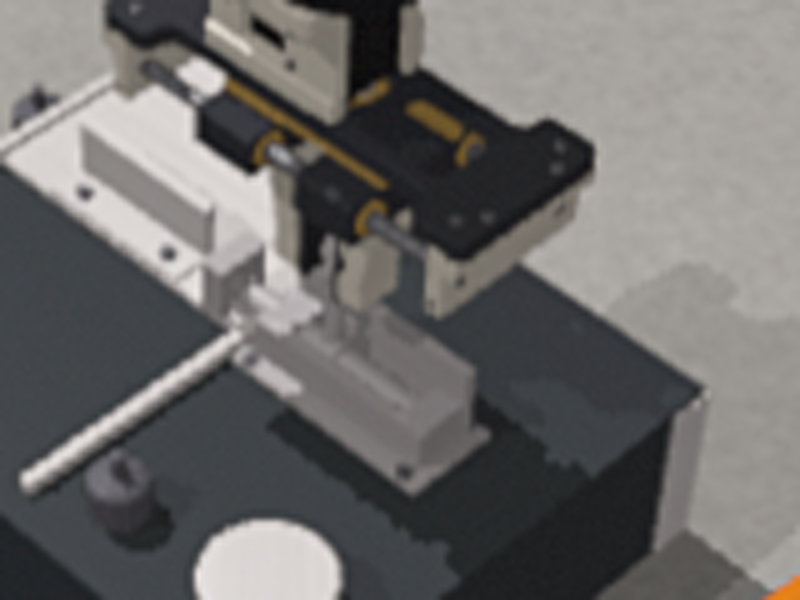

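The handle is upright, with its stem vertical below the pads at about (345,300) in the crop. Now I'll draw the bolt.

>>> {"fn": "step_arm", "kwargs": {"deltas": [[0, 0, 0, 5, 0, 0, -1], [0, 0, 0, 7, 0, 0, -1], [0, 0, 0, 7, 0, 0, -1], [0, 0, 0, 7, 0, 0, -1], [0, 0, 0, 7, 0, 0, -1], [0, 0, 0, 7, 0, 0, -1], [0, 0, 0, 0, 0, 0, -1]]}}

```text
time_s: 5.85
tcp_pos: [0.5301, 0.1093, 0.1497]
eef_rot: [180.0, 0.0, 105.4]
contact_force: [-0.5, -3.1, -1.6]
gripper_width: 0.0162
```

>>> {"fn": "step_arm", "kwargs": {"deltas": [[0, 0, 0, 1.5, 0, 0, -1], [0, 0, 0, 0, 0, 0, -1], [0, 0, 0, 0, 0, 0, -1], [0, 0, 0, 0, 0, 0, -0.4], [0, 0, 0, 0, 0, 0, -0.4], [0, 0, 0, 0, 0, 0, -0.4], [0, 0, 0, 0, 0, -15, -0.4], [0, 0, 0, 0, 0, -30, -0.4], [0, 0, 0, 0, 0, -20, -0.4], [0, 0, 0, 0, 0, 0, -0.4]]}}

```text
time_s: 6.85
tcp_pos: [0.5309, 0.1119, 0.2179]
eef_rot: [179.8, 0.0, 105.6]
contact_force: [0.4, -0.7, 0.2]
gripper_width: 0.0261
```

Run:
```python
from h import *
s=r.get_state();print(s['tcp_pos'],s['eef_rot'],s['gripper_width'],s['contact_force'])
im,i=snap('scene','s5.png')
cv2.imwrite('pics/s5c.png',cv2.resize(im[180:300,280:440,::-1],(800,600),interpolation=cv2.INTER_CUBIC))
im,i=snap('side','d5.png')
cv2.imwrite('pics/d5c.png',cv2.resize(im[130:310,160:400,::-1],(800,600),interpolation=cv2.INTER_CUBIC))
```

```text
[0.53094124 0.11185558 0.21786494] [1.79835060e+02 3.23681046e-02 1.05552837e+02] 0.026097514800650583 [ 0.39628695 -0.7222326   0.20262076]
```

View pics/s5c.png

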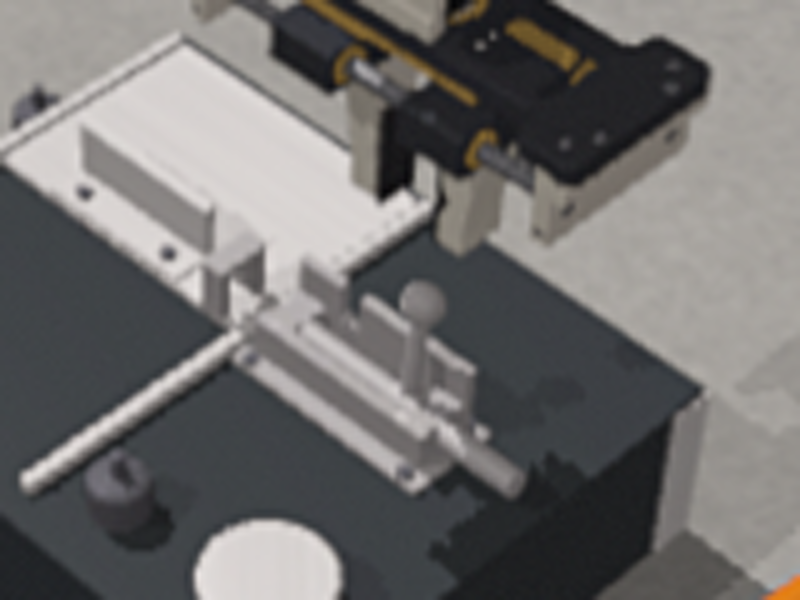

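View pics/d5c.png

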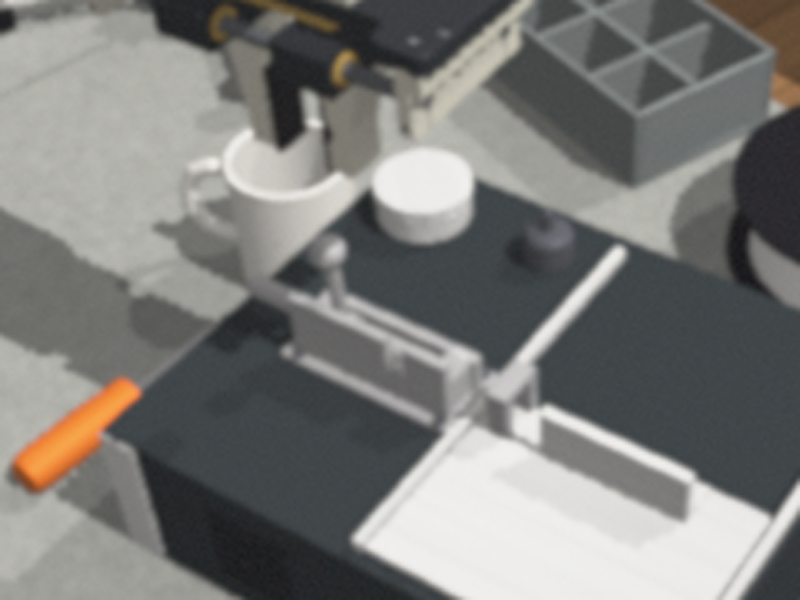

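The bolt is out of the keeper: the tip is clear at about (240,310) and the rod sticks out at the back at about (490,470). Now I'll move in front of the tab.

>>> {"fn": "step_arm", "kwargs": {"deltas": [[0, 0, 0, -20, -10, 0, -1], [0, 0, 0, -40, -10, 0, -1], [0, 0, 0, -40, -10, 0, -1], [0, 0, 0, -40, -10, 0, -1], [0, 0, 0, -25, 0, 0, -1], [0, 0, 0, 0, 0, 0, -1], [0, 0, 0, 0, 0, 0, -1]]}}

```text
time_s: 7.65
tcp_pos: [0.5323, -0.0629, 0.2079]
eef_rot: [-179.5, -0.1, 105.6]
contact_force: [-0.2, 0.6, -0.6]
gripper_width: 0.0005
```

Run:
```python
from fit import *
s=r.get_state();p=s['tcp_pos'];print(p,s['eef_rot'],s['gripper_width'],R.T@(p[:2]-t))
```

```text
('side', 192.3, 260.8, -130, 160) [0.4048 0.1389] [ 0.0134 -9.0793]
('side', 360, 343, -130, -160) [ 0.4962 -0.157 ] [6.2257 3.464 ]
('side', 430.6, 236.3, 130, -160) [ 0.735  -0.0902] [-5.6073  1.0547]
('scene', 420.4, 258.6, -130, 160) [0.4106 0.1498] [5.8382 1.8003]
('scene', 333.4, 324.6, 130, 160) [0.6551 0.212 ] [-0.3129 -5.2272]
('scene', 232, 241.5, 130, -160) [ 0.7373 -0.0862] [-3.2663  5.033 ]
('wrist', 238, 110, 130, -160) [ 0.7391 -0.0925] [-1.507 -1.281]
('wrist', 565, 22, -130, -160) [ 0.4886 -0.159 ] [-1.3909  1.4075]
('w1', 71, 141, -130, -160) [ 0.4902 -0.1584] [0.2628 1.9998]
('w1', 472, 153, -130, 160) [0.4045 0.1488] [-0.2557  0.8281]
15.438650010848622 [0.5727 0.0284] 1.0000000000000004
[ 0.5323 -0.0629  0.2079] [-179.4678   -0.0956  105.6427] 0.0004735345767269627 [-0.0632 -0.0772]
```

>>> {"fn": "step_arm", "kwargs": {"deltas": [[-0.009, 0, 0, 0, 0, 25, -1], [0, 0, 0, 0, 0, 25, -1], [0, 0, 0, 0, 0, 25, -1], [0, 0, 0, 0, 0, 12, -1], [0, 0, 0, 0, 0, 0, -1], [0, 0, 0, 0, 0, 0, -1]]}}

```text
time_s: 8.25
tcp_pos: [0.531, -0.0582, 0.1161]
eef_rot: [-179.9, -0.2, 105.9]
contact_force: [0.1, 0.6, -0.0]
gripper_width: 0.0004
```

Run:
```python
from fit import *
s=r.get_state();p=s['tcp_pos'];print(p,s['eef_rot'],s['gripper_width'],R.T@(p[:2]-t))
im,i=snap('side','d6.png')
cv2.imwrite('pics/d6c.png',cv2.resize(im[160:340,220:460,::-1],(800,600),interpolation=cv2.INTER_CUBIC))
```

```text
('side', 192.3, 260.8, -130, 160) [0.4048 0.1389] [ 0.0134 -9.0793]
('side', 360, 343, -130, -160) [ 0.4962 -0.157 ] [6.2257 3.464 ]
('side', 430.6, 236.3, 130, -160) [ 0.735  -0.0902] [-5.6073  1.0547]
('scene', 420.4, 258.6, -130, 160) [0.4106 0.1498] [5.8382 1.8003]
('scene', 333.4, 324.6, 130, 160) [0.6551 0.212 ] [-0.3129 -5.2272]
('scene', 232, 241.5, 130, -160) [ 0.7373 -0.0862] [-3.2663  5.033 ]
('wrist', 238, 110, 130, -160) [ 0.7391 -0.0925] [-1.507 -1.281]
('wrist', 565, 22, -130, -160) [ 0.4886 -0.159 ] [-1.3909  1.4075]
('w1', 71, 141, -130, -160) [ 0.4902 -0.1584] [0.2628 1.9998]
('w1', 472, 153, -130, 160) [0.4045 0.1488] [-0.2557  0.8281]
15.438650010848622 [0.5727 0.0284] 1.0000000000000004
[ 0.531  -0.0582  0.1161] [-179.9109   -0.1524  105.872 ] 0.0004325253166554872 [-0.0632 -0.0723]
```

View pics/d6c.png

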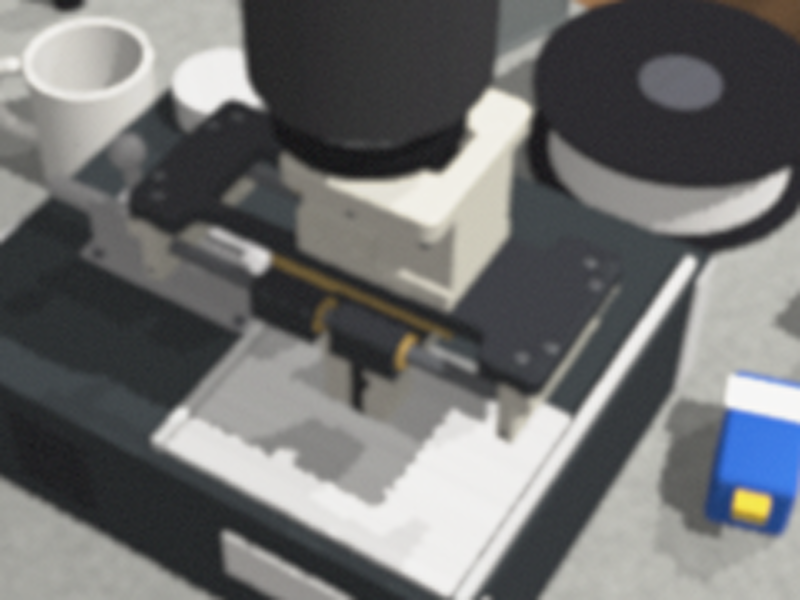

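>>> {"fn": "step_arm", "kwargs": {"deltas": [[0, 0, 0, -3, 4, 4, -1], [0, 0, 0, 0, 8, 0, -1], [0, 0, 0, 0, 6, 0, -1], [0, 0, 0, 0, 6, 0, -1], [0, 0, 0, 0, 8, 0, -1], [0, 0, 0, 0, 8, 0, -1], [0, 0, 0, 0, 8, 0, -1], [0, 0, 0, 0, 8, 0, -1], [0, 0, 0, 0, 8, 0, -1], [0, 0, 0, 0, 0, 0, -1]]}}

```text
time_s: 9.3
tcp_pos: [0.5995, -0.0422, 0.114]
eef_rot: [-180.0, -0.1, 105.9]
contact_force: [-0.9, 0.2, -0.4]
gripper_width: 0.0005
```

```bash
python3 - <<'E' | tail -1
from fit import *
s=r.get_state();p=s['tcp_pos'];print(p,s['eef_rot'],s['contact_force'],R.T@(p[:2]-t))
E
```

```text
[ 0.5995 -0.0422  0.114 ] [-179.9821   -0.1284  105.8704] [-0.9471  0.2401 -0.3626] [ 0.007  -0.0752]
```

>>> {"fn": "step_arm", "kwargs": {"deltas": [[0, 0, 0, 0, 6, 0, -1], [0, 0, 0, 0, 8, 0, -1], [0, 0, 0, 0, 8, 0, -1], [0, 0, 0, 0, 8, 0, -1], [0, 0, 0, 0, 7, 0, -1], [0, 0, 0, 0, 5, 0, -1], [0, 0, 0, 0, 0, 0, -1]]}}

```text
time_s: 10.0
tcp_pos: [0.6433, -0.0301, 0.1138]
eef_rot: [-179.9, -0.1, 105.9]
contact_force: [-0.1, -1.0, 1.9]
gripper_width: 0.0002
```

```bash
python3 - <<'E' | tail -1
from fit import *
s=r.get_state();p=s['tcp_pos'];print(p,s['eef_rot'],s['contact_force'],R.T@(p[:2]-t))
im,i=snap('scene','s7.png')
cv2.imwrite('pics/s7c.png',cv2.resize(im[180:360,220:460,::-1],(800,600),interpolation=cv2.INTER_CUBIC))
E
```

```text
[ 0.6433 -0.0301  0.1138] [-179.9364   -0.1056  105.8681] [-0.0599 -1.0285  1.9132] [ 0.0525 -0.0752]
```

View pics/s7c.png

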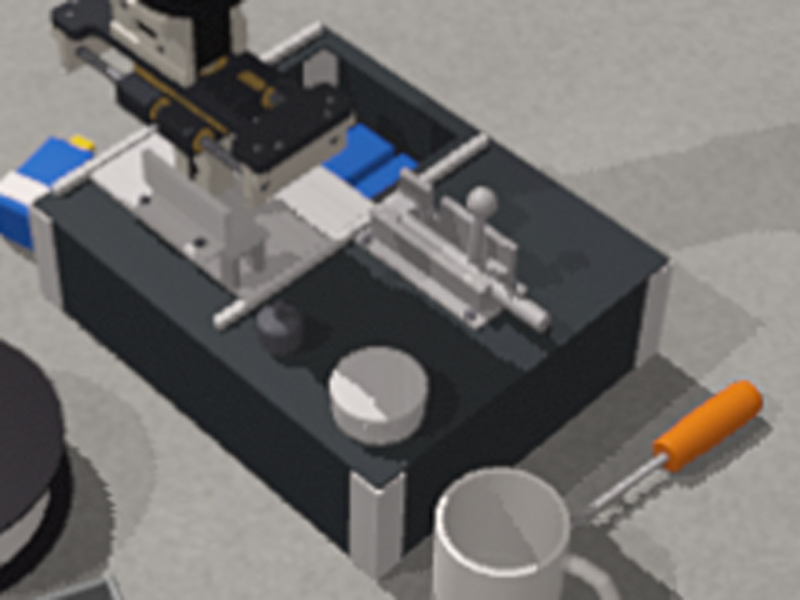

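The hatch is mostly open and the packs are visible at about (370,170). I'll push to the stop.

>>> {"fn": "step_arm", "kwargs": {"deltas": [[0, 0, 0, 0, 4, 0, -1], [0, 0, 0, 0, 4, 0, -1], [0, 0, 0, 0, 3, 0, -1]]}}

```text
time_s: 10.35
tcp_pos: [0.6464, -0.0291, 0.1136]
eef_rot: [-179.1, -0.2, 105.8]
contact_force: [-10.9, -2.1, 8.4]
gripper_width: 0.0004
```

Force rose to 11 N while the TCP barely moved, at box x of about 56 mm, so the hatch is at its stop. I'll back off and rise.

>>> {"fn": "step_arm", "kwargs": {"deltas": [[0, 0, 0, 0, 0, 0, -1], [0, 0, 0, 0, 0, 0, -1], [0, 0, 0, 0, -8, 0, -1], [0, 0, 0, 0, -12, -2, -1], [0, 0, 0, 0, -5, -20, -1], [0, 0, 0, 0, 0, -40, -1], [0, 0, 0, 0, 0, -40, -1], [0, 0, 0, -20, -20, -30, -1], [0, 0, 0, 0, 0, 0, -1], [0, 0, 0, 0, 0, 0, -1]]}}

```text
time_s: 11.35
tcp_pos: [0.6056, -0.0615, 0.2519]
eef_rot: [-179.4, -0.2, 105.8]
contact_force: [-0.5, 0.3, -0.9]
gripper_width: 0.0005
```

```bash
python3 - <<'E' | tail -4
from fit import *
s=r.get_state();p=s['tcp_pos'];print(p,s['eef_rot'],s['contact_force'],R.T@(p[:2]-t))
im,i=snap('scene','s8.png')
print('tab open 100/90', proj(i,bw(70,-77,125)),proj(i,bw(60,-77,125)),'tab ends',proj(i,bw(70,-37,125)),proj(i,bw(70,-117,125)),proj(i,bw(60,-37,125)), 'knob 45/35',proj(i,bw(-20,90,161)),proj(i,bw(-20,80,161)))
cv2.imwrite('pics/s8c.png',cv2.resize(im[180:360,220:460,::-1],(800,600),interpolation=cv2.INTER_CUBIC))
im,i=snap('side','d8.png')
print('side tab',proj(i,bw(70,-37,125)),proj(i,bw(70,-117,125)),proj(i,bw(60,-37,125)),proj(i,bw(60,-117,125)), 'knob 45/35',proj(i,bw(-20,90,161)),proj(i,bw(-20,80,161)))
cv2.imwrite('pics/d8c.png',cv2.resize(im[160:340,180:420,::-1],(800,600),interpolation=cv2.INTER_CUBIC))
E
```

```text
15.438650010848622 [0.5727 0.0284] 1.0000000000000004
[ 0.6056 -0.0615  0.2519] [-179.377    -0.1944  105.8329] [-0.4918  0.2727 -0.9304] [ 0.0078 -0.0954]
tab open 100/90 [275.0002 234.7567] [278.5937 232.4388] tab ends [287.7707 244.5287] [262.6591 225.3079] [291.3772 242.1347] knob 45/35 [363.8201 242.0181] [360.1414 239.4603]
side tab [354.2547 214.6072] [397.1055 232.2509] [351.2797 218.0697] [394.3451 235.979 ] knob 45/35 [259.2126 202.4087] [264.1404 204.5624]
```

View pics/s8c.png

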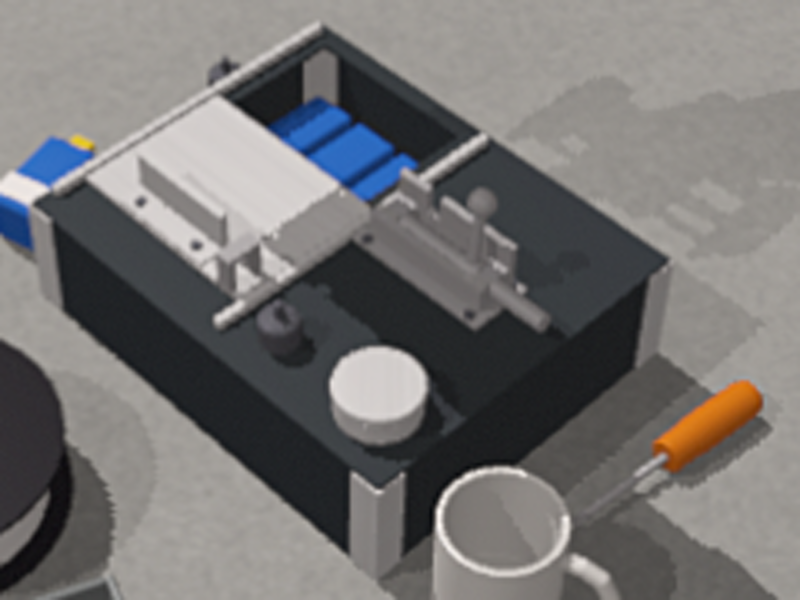

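View pics/d8c.png

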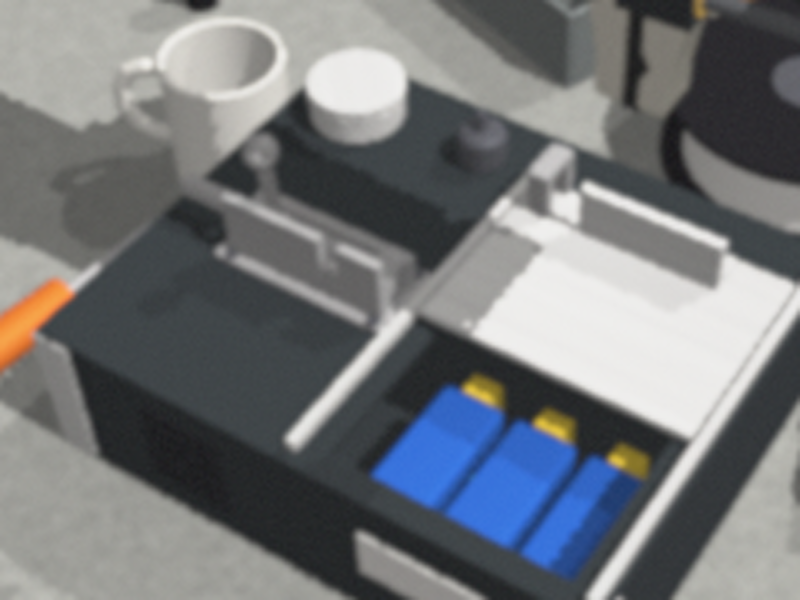

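The scene picture puts the tab's end at (287.5,244.5), against (287.8,244.5) predicted for 100 mm of opening. The knob is at (364.6,240.6), against (363.8,242.0) for 45 mm of draw. The bystanders look undisturbed, so I'll hand in.

```bash
python3 -c "
from plant import r
print(abs(r.get_state()['qd']).max()); print(r.close_job())"
```

```text
1.436231886228836
the job is handed in; nothing more can be done
None
```

The box is open: the handle is up out of its notch, the bolt is drawn back and the hatch is slid fully open, with the battery packs in view. I handed the job in at about 11.5 s; no verdict is reported.

- **Moves:** I pinched the knob and swung the handle upright. Then I drew the bolt about 45 mm, released it, and pushed the hatch by its tab until it hit its stop, where the force rose to about 11 N. Finally I backed the gripper away clear of everything.
- **Last checks:** In the scene picture the tab's end was within 1 pixel of its predicted place for 100 mm open. The knob was within 2 pixels of its place for 45 mm drawn. By eye, the things on and around the box looked unmoved in the scene and side pictures; I did not measure them.
- **Disagreements:** Individual corner measurements of the box differed from the fitted pose by up to about 9 mm. The knob was measured separately in three views, which agreed to about 2 mm, and one more wrist view put it about 2 mm further left. I corrected for that before gripping.

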